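# Trip-test the wide residual-current device and re-arm it

### The arm

A 6-joint arm with a two-finger parallel gripper is mounted at the origin on a cart in front of the work surface, level with it; the furniture and walls round the work are solid. World frame = base frame: x ahead of the robot, y to its left, z up, the work surface at z = 0. Lengths are in m, angles in rad, forces in N, time in s.
With the tool pointing down it reaches from about 0.3 to 0.875 m from the base axis. Payload 6.4 kg.
Tool frame: the origin (TCP) lies on the centre line of the jaws, within the pads' length; the fingertips stand 11 mm ahead of it and the grasp point (between the pads) lies 8 mm behind it (manip.tcp_to_tips is the z of the fingertips in the tool frame, in m); z points along the fingers, y is the line along which they close (so a half turn about z gives the same grasp; the last joint's range is limited). The gripper opens to 88 mm and grips with 3 to 60 N. Pads are 18 mm wide; open, the fingers measure 123 mm over their backs; the gripper's body (75 mm by 187 mm) begins 45 mm behind the grasp point.
Start: joints at [-1.431, 0.181, 1.607, -0, 1.354, -0.206], TCP at [0.195, -0.541, 0.25] pointing down, gripper open.
Joint ranges: [-2.99, 2.99], [-0.89, 2.07], [0.3, 2.58], [-1.14, 4.28], [0, 2.63], [-3.12, 3.12]. Speed limits (rad/s): [2.57, 2.57, 3.01, 3.14, 3.14, 3.14].

### API

Orientations are given as [roll, pitch, yaw] about the fixed x, y, z axes, in that order (R = Rz(yaw) Ry(pitch) Rx(roll)).
In Python, from workcell import manip gives the robot as it stands.
- The arm moves only by the shell command python3 jog.py 'ROWS' [OPENING]. ROWS is a JSON list of rows, 1 to 5 of them, each written [[dx, dy, dz], [rx, ry, rz]]: dx, dy, dz in shares of the most that a row can go, 1 being 50 mm, then a rotation vector rx, ry, rz in a scale on which 1.0 is pi rad; each row shifts and turns the commanded pose from where the row before left it, along the tool's axes as they then stand; what a row does not reach is not made up. A row lasts 1/10 s, in which the tool goes at most 0.05 m and 0.15 rad, less where a joint would pass 70% of its speed; a pose out of reach is approached as far as the arm can. OPENING is the opening from 0.0 (shut) to 1.0 (fully open), set as the command begins (- or left out keeps the last). The fingers move at their own pace and stop on an object; the grip force is fixed at half the most. Time passes only in rows, so rows that do not move let the fingers close. It prints the time, the measured TCP pose, the force, the opening and the grip force at its end. Shift and turn numbers lie between -1 and 1, and a call with a number outside is refused. Input that does not fit is refused with a message, and nothing moves.
- manip.observe(): the state, without advancing time (a new reading comes with each control period).
- manip.camera(name): name is "scene" or "side" or "wrist"; returns (picture, depth): 400x640x3 uint8, red, green, blue; 400x640 float32, m along the optical axis (not along the pixel's ray), 0 where there is no reading.
- manip.get_calibration(name): a dict with "fx", "fy", "cx", "cy" (pixels), "xyz" and "orientation" of the camera in the world; the wrist camera has in their place "mount" (4x4, takes a point from camera to tool coordinates, whose origin is the TCP and whose axes are the flange's). Camera axes: x right, y down, z forward; pixel columns grow to the right and rows downward; lengths in m; the calibration is good to about 2 mm. A picture is of the moment at which its call begins: read the wrist's pose just before it. get_calibration takes no time and is no camera call.
- manip.sign_off(): hands the job in; it is judged then, once.
The state is a dict: "t": time; "joint_pos": joint angles; "qd": joint speeds; "effort": joint torques, N m; "tcp_pos": TCP position; "orientation": TCP orientation; "contact_force": force on the tool from outside, world axes, zero at the start; "ft_torque": the same for the moment, N m; "width": opening from 0.0 (shut) to 1.0 (fully open); "grip_force": force on a finger pad.
Only numpy, scipy, OpenCV 4.12 (cv2) and the standard library are available. Lean on these libraries where they do the work, as an engineer would, in place of code of your own. Each camera call takes 0.05 s, during which the arm holds its last target. There are 200 camera calls.

### The job

On the test rig, try out the wide residual-current device, the one twice as wide as its neighbours: with the fingertips press its small square test button until the toggle beside it drops, then push that toggle back over until it latches and stays on by itself, and withdraw. Touch it lightly, lift nothing, and leave its two neighbours on the rail and the two loose breakers in front of the rig alone.

Things in the scene. Friction and masses are not known exactly. Their poses are not given: they have to be found in the camera images.
- test_rig: fixed grey plate 150 x 310 x 10 mm flat on the table, with a steel top-hat rail along its y axis on which three devices are clipped, about 84 mm apart, in any order, between two 46 x 10 x 32 mm end clamps. Origin under its centre, z up, x roughly away from the robot.
- wide_rcd: the device to test: light grey, 71 mm wide (y), 80 mm long (x), clipped fast on the rail face up, axes as the rig's. Origin: centre of its underside, 14 mm over the table. Shoulders at z = 46 mm; between them a raised nose, x -24 to 21 mm, top at z = 64 mm. On the nose stand a black toggle (centre y = +17 mm) and a square grey test button (centre y = -19 mm).
- wide_rcd_press (a point): centre of the top of the wide device's test button: 13 x 13 mm, standing 8 mm out of the nose, moves 6 mm down along z on a spring; the toggle trips at about 2.5 to 3.5 mm, at 3 to 5 N.
- wide_rcd_button (a joint): how far the wide device's test button is pressed: 0 out, 0.006 m at its stop; it springs back.
- wide_rcd_tip (a point): middle of the tip of the wide device's black toggle, 22 mm wide (y), 7 mm thick, turning about a level pivot along y at x = 0, z = 60 mm of the device; the tip is 22 mm from the pivot. To re-arm it when tripped, push it towards +x, away from the robot (up to about 8 N near the nose), a little past on, and let go; not pushed far enough, it falls back.
- wide_rcd_toggle (a joint): angle of the wide device's toggle. About 0 when on: it leans 0.55 rad towards the device's +x (away from the robot), held by a latch inside. Tripped, a spring throws it to 1.15, leaning 0.6 rad towards -x. Re-arming: it latches once pushed below -0.1 (stop at -0.3), and let go it settles at about 0.
- narrow_rcd: a similar light grey device only 35 mm wide, with its own black toggle and small test button, 80 mm long, clipped on the same rail, same heights; origin in the centre of its underside. Leave alone.
- narrow_rcd_toggle (a joint): angle of the narrow device's toggle, about 0 = on; it must stay so.
- rail_breaker: ordinary two-pole breaker with orange toggles, 83 x 37 x 71 mm, clipped on the same rail; origin in the centre of its underside. Leave alone.
- next_breaker: loose two-pole breaker with orange toggles, 83 x 37 x 71 mm, standing on the table in front of the rig, its 83 mm length along its own x; origin in the centre of its underside. Leave alone.
- slim_breaker: loose one-pole breaker with an orange toggle, 83 x 19 x 71 mm, standing on the table in front of the rig, its 83 mm length along its own x; origin in the centre of its underside. Leave alone.

How it is judged:
On the way, in this order (a step that is already met when the one before it is completed fails the run):
1. the wide device's test button is pressed (value of joint wide_rcd_button above 0.0015 m).
2. the wide device has tripped: its toggle has dropped to off (value of joint wide_rcd_toggle above 0.95 rad), for 0.1 s.
3. its toggle is back on and stays latched with no finger on the device (value of joint wide_rcd_toggle below 0.15 rad and contact force between the fingers and wide_rcd below 0.05 N), for 0.2 s.
At the end, for the whole second after the job is handed in: the wide device has been tripped by its test button and its toggle is on again, latched (joint within 0.15 rad of 0), its button out (under 1 mm), the narrow device still on, and the two loose breakers within 10 mm of where they stood (value of joint wide_rcd_toggle between -0.15 and 0.15 rad and value of joint wide_rcd_button below 0.001 m and value of joint narrow_rcd_toggle below 0.15 rad and distance of each of next_breaker, slim_breaker from where it was at the start of the episode below 0.01 m); the robot touches nothing.
It fails at once if the wide device was pressed or pushed hard (over 30 N) (contact force between any of the arm, the fingers and wide_rcd above 30 N).
It fails at once if the narrow device was touched or tripped (contact force between any of the fingers, the arm and narrow_rcd above 1 N or value of joint narrow_rcd_toggle above 0.4 rad).
It fails at once if the breaker on the rail was touched (contact force between any of the fingers, the arm and rail_breaker above 1 N).
It fails at once if a loose breaker was shoved, lifted or carried (over 10 mm) (distance of any of next_breaker, slim_breaker from where it was at the start of the episode above 0.01 m).
It also fails if it takes over 34 s, if anything falls off the work surface, if the arm or the gripper's body presses on something with over 40 N, if the wrist force passes 120 N, or if a joint passes its speed limit or range.

## Working session

There is one attempt and no reset: what is moved stays moved. The work goes in short steps, Python scripts to look and compute and a shell command to move; the robot and the scene stay as the last step left them, time stands still between calls to the robot, and variables do not carry over. Pictures are saved under pics/ and viewed, at most 10 in all, crops included, and the job is handed in when it is done.

```bash
ls; mkdir -p pics
python3 - <<'E'
from workcell import manip
import cv2,numpy as np
for n in("scene","side","wrist"):
    p,d=manip.camera(n); cv2.imwrite(f"pics/{n}0.png",p[:,:,::-1]); np.savez(f"pics/{n}0.npz",p=p,d=d)
    print(n,manip.get_calibration(n))
print(manip.observe(),manip.tcp_to_tips)
E
```

```text
jog.py
pics
workcell.py
scene {'fx': 473.1901611622014, 'fy': 473.1901611622014, 'cx': 316.75488081898993, 'cy': 197.0849493350956, 'xyz': array([0.19434116, 0.76503924, 0.61863586]), 'orientation': array([-2.22505049,  0.01716333, -2.71026245])}
side {'fx': 402.29520184864606, 'fy': 402.29520184864606, 'cx': 317.49399867703914, 'cy': 199.80428355795877, 'xyz': array([0.97549922, 0.62214626, 0.58966374]), 'orientation': array([-2.20143084, -0.00578031,  2.38896756])}
wrist {'fx': 332.20870481239433, 'fy': 332.20870481239433, 'cx': 315.4794589974613, 'cy': 204.93568583715233, 'mount': array([[-4.05696171e-05, -9.46288549e-01, -3.23323338e-01,
         8.32350829e-02],
       [ 9.99999807e-01,  1.61973754e-04, -5.99534570e-04,
         1.02649916e-03],
       [ 6.19702594e-04, -3.23323300e-01,  9.46288360e-01,
        -1.34753651e-01],
       [ 0.00000000e+00,  0.00000000e+00,  0.00000000e+00,
         1.00000000e+00]])}
{'t': 0.15, 'joint_pos': array([-1.43130835e+00,  1.81355783e-01,  1.60772401e+00, -1.51714847e-05,
        1.35377608e+00, -2.06304616e-01]), 'qd': array([-0.00144573, -0.00349848, -0.00354879, -0.00177389, -0.00027191,
        0.00172086]), 'effort': array([ 5.22221817e-04, -4.34232008e+01, -3.42176449e+01,  7.03263888e-02,
        3.56994581e-02, -8.33695685e-05]), 'tcp_pos': array([ 0.19484971, -0.54059093,  0.24905155]), 'orientation': array([-3.14035319e+00, -2.44265930e-04,  3.45795716e-01]), 'contact_force': array([-0.40939656, -1.00724536, -0.18936345]), 'ft_torque': array([ 0.01428599, -0.01211717,  0.0129022 ]), 'grip_force': 0.0, 'width': 0.9989607071032366} 0.011
```

View pics/scene0.png

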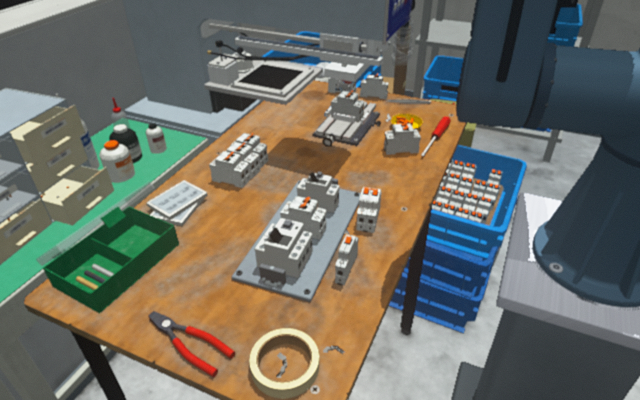

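View pics/side0.png

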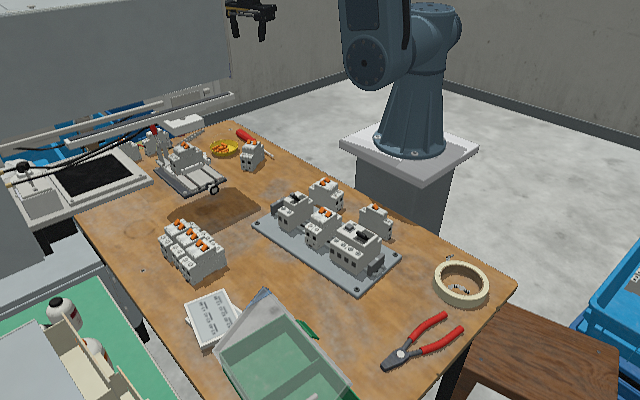

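The scene view shows the rig in the centre. The wide device is nearest that camera, around (285,245), with its black toggle near (277,232). The rail breaker is around (302,210), the narrow RCD around (318,188), and the loose breakers at (368,208) and (346,260). In the side view the wide device is around (357,240). I'll enlarge both views to get exact positions.

```bash
cat > h.py <<'E'
import numpy as np,cv2
from scipy.spatial.transform import Rotation as R
from workcell import manip
def cam(n,pose=None):
    c=manip.get_calibration(n)
    if "xyz" in c: return c,R.from_euler('xyz',c["orientation"]).as_matrix(),np.array(c["xyz"])
    Rt=R.from_euler('xyz',pose["orientation"]).as_matrix(); M=np.array(c["mount"])
    return c,Rt@M[:3,:3],Rt@M[:3,3]+pose["tcp_pos"]
def ray(n,uv,pose=None):
    c,r,t=cam(n,pose); u,v=uv
    return t,r@np.array([(u-c["cx"])/c["fx"],(v-c["cy"])/c["fy"],1])
def onz(n,uv,z,pose=None):
    t,d=ray(n,uv,pose); return t+d*(z-t[2])/d[2]
def cloud(n,d,pose=None):
    c,r,t=cam(n,pose); v,u=np.indices(d.shape)
    P=np.stack([(u-c["cx"])/c["fx"]*d,(v-c["cy"])/c["fy"]*d,d],-1)
    return P@r.T+t
E
python3 - <<'E'
import cv2,numpy as np
from h import *
a=np.load("pics/scene0.npz");b=np.load("pics/side0.npz")
A=cv2.resize(a["p"][165:310,225:390],None,fx=4,fy=4,interpolation=cv2.INTER_CUBIC)
cv2.imwrite("pics/c1.png",A[:,:,::-1])
B=cv2.resize(b["p"][170:305,240:410],None,fx=4,fy=4,interpolation=cv2.INTER_CUBIC)
cv2.imwrite("pics/c2.png",B[:,:,::-1])
for n,s,uv in(("scene",a,[(285,230),(302,205),(318,180),(368,195),(346,245)]),("side",b,[(357,232),(323,215),(292,200),(325,187),(375,210)])):
    C=cloud(n,s["d"])
    for u,v in uv: print(n,u,v,C[v,u].round(4))
E
```

```text
scene 285 230 [0.5107 0.2319 0.0748]
scene 302 205 [0.5103 0.1651 0.0817]
scene 318 180 [0.5185 0.0771 0.0779]
scene 368 195 [0.4187 0.0622 0.0605]
scene 346 245 [0.4054 0.2097 0.0599]
side 357 232 [0.5231 0.2526 0.092 ]
side 323 215 [0.5195 0.1562 0.075 ]
side 292 200 [0.5352 0.076  0.0781]
side 325 187 [0.4314 0.0711 0.0615]
side 375 210 [0.4136 0.2077 0.0619]
```

View pics/c1.png

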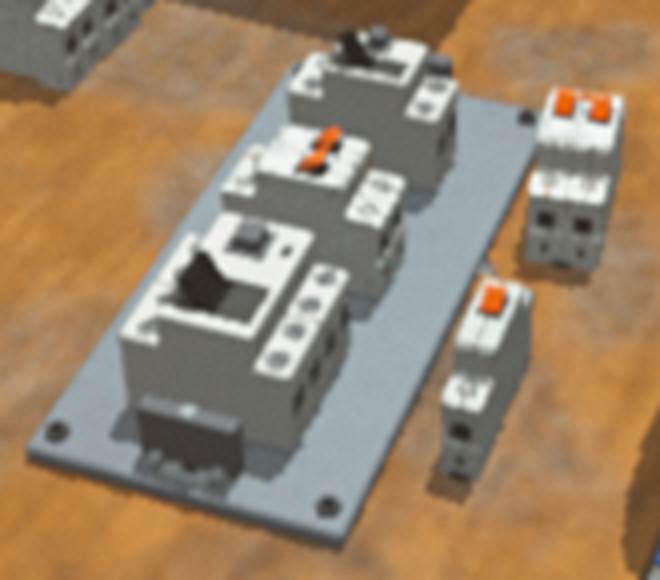

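View pics/c2.png

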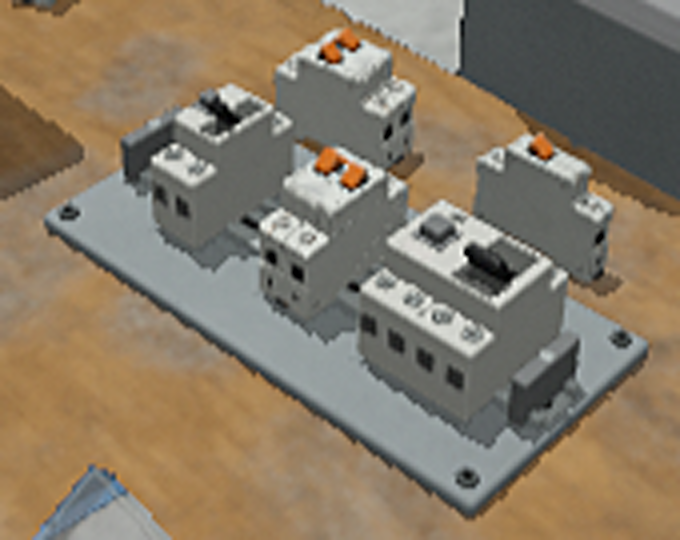

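The enlarged views show the wide device with its button at scene (287.5,223) and side (349,226). Its toggle tip is near scene (275,229). The plate screws can be seen at scene (239,273), (307,291), (357,194) and side (257,223), (395,255), (357,289.5).

Run:
```python
from h import *
for n,l in(("scene",[(239,273),(307,291),(357,194)]),("side",[(257,223),(395,255),(357,289.5)])):
    for q in l: print(n,q,onz(n,q,.01).round(4))
for n,q in(("scene",(287.5,223)),("side",(349,226))): print("btn",onz(n,q,.086).round(4))
for n,q in(("scene",(275,229)),("side",(362,232))): print("tip",onz(n,q,.09).round(4))
```

```text
scene (239, 273) [0.5694 0.3015 0.01  ]
scene (307, 291) [0.4423 0.2904 0.01  ]
scene (357, 194) [0.4616 0.0046 0.01  ]
side (257, 223) [0.5917 0.0171 0.01  ]
side (395, 255) [0.4447 0.2939 0.01  ]
side (357, 289.5) [0.5707 0.3031 0.01  ]
btn [0.5087 0.2249 0.086 ]
btn [0.5158 0.2255 0.086 ]
tip [0.5185 0.2513 0.09  ]
tip [0.5143 0.2576 0.09  ]
```

Units first: shifts go in shares of 50 mm and turns go in shares of pi rad. So -0.042 m is -0.84, 0.018 m is 0.36, 0.138 rad is 0.0439.

```bash
python3 jog.py '[[[0,0,0],[0,0,0.0439]],[[0,0,0],[0,0,0.0439]],[[0.36,-0.84,0],[0,0,0]],[[0.36,-0.84,0],[0,0,0]],[[0.36,-0.84,0],[0,0,0]]]' 0.0; for i in 1 2 3; do python3 jog.py '[[[0.36,-0.84,0],[0,0,0]],[[0.36,-0.84,0],[0,0,0]],[[0.36,-0.84,0],[0,0,0]],[[0.36,-0.84,0],[0,0,0]],[[0.36,-0.84,0],[0,0,0]]]'; done
```

```text
t: 0.65
tcp_pos: [0.2401, -0.4099, 0.2491]
orientation: [-3.14, 0.0, 0.069]
contact_force: [1.1, 0.6, 0.7]
width: 0.571
grip_force: 0.0
t: 1.15
tcp_pos: [0.3152, -0.194, 0.2496]
orientation: [3.141, -0.0, 0.069]
contact_force: [1.1, -0.3, -0.4]
width: 0.116
grip_force: 0.0
t: 1.65
tcp_pos: [0.3904, 0.022, 0.2499]
orientation: [3.141, -0.001, 0.07]
contact_force: [0.3, -0.4, 0.3]
width: 0.001
grip_force: 0.0
t: 2.15
tcp_pos: [0.4655, 0.2379, 0.2495]
orientation: [3.141, 0.0, 0.07]
contact_force: [0.9, -0.4, 0.2]
width: 0.006
grip_force: 0.0
```

Run:
```python
from h import *
s=manip.observe(); p,d=manip.camera("wrist")
np.savez("pics/w1.npz",p=p,d=d,tcp_pos=s["tcp_pos"],orientation=s["orientation"]); cv2.imwrite("pics/w1.png",p[:,:,::-1])
```

```text
(no output)
```

View pics/w1.png

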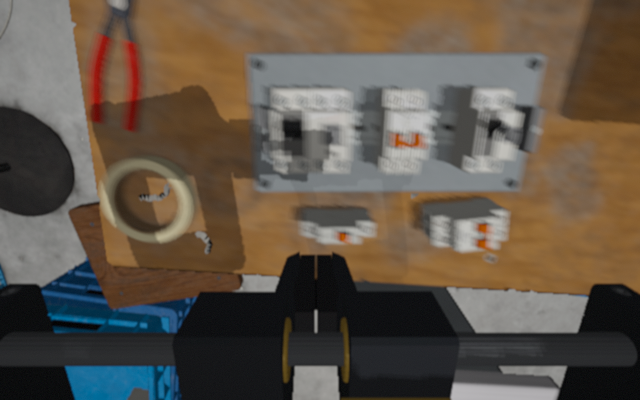

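The wrist view is slightly motion-blurred. It shows the rig at rows 55–190, with the wide device around (310,130), and the closed fingers at bottom centre with tips around (318,258). I'll take a sharp picture and crop it.

Run:
```python
from h import *
s=manip.observe(); p,d=manip.camera("wrist")
np.savez("pics/w2.npz",p=p,d=d,tcp_pos=s["tcp_pos"],orientation=s["orientation"])
c=cv2.resize(p[40:280,220:380],None,fx=2.5,fy=2.5,interpolation=cv2.INTER_CUBIC)
c2=cv2.resize(p[75:190,250:370],None,fx=3.3,fy=3.3,interpolation=cv2.INTER_CUBIC)
o=np.zeros((600,800,3),np.uint8); o[:c.shape[0],:c.shape[1]]=c; o[:c2.shape[0],400:400+c2.shape[1]]=c2[:,:400]
cv2.imwrite("pics/w2.png",o[:,:,::-1]); print(s["tcp_pos"],s["orientation"],s["t"])
```

```text
[0.46672163 0.24280774 0.24924335] [-3.13794627e+00 -1.02301336e-03  7.22262549e-02] 2.2
```

View pics/w2.png

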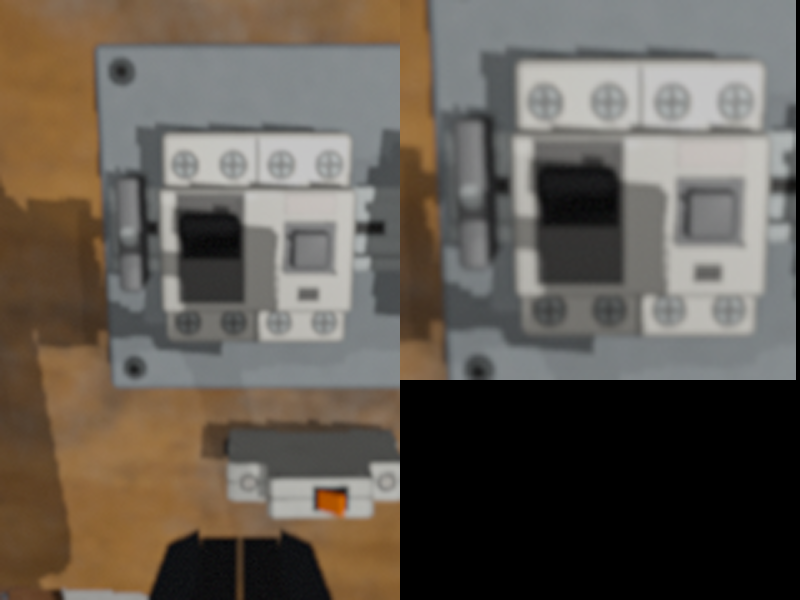

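The sharp view is good. The button top centre is at full-image pixel ≈(344.5,139.5). The nose corners, in crop pixels, are (514,132), (768,135), (514,293) and (768,294). The black toggle spans u 292–317 with its tip edge at v≈125, leaning away, so it is on.

Run:
```python
from h import *
w=np.load("pics/w2.npz"); pose={k:w[k] for k in("tcp_pos","orientation")}
f=lambda x,y:(250+(x-400)/3.3,75+y/3.3)
g=[onz("wrist",f(*q),.078,pose)[:2] for q in((514,132),(768,135),(514,293),(768,294))]
print(np.round(g,4)); a=np.array(g)
c=a.mean(0); y=(a[0]+a[2]-a[1]-a[3]); yaw=np.arctan2(-y[0],y[1]); print("nose centre",c,"yaw",yaw)
b=onz("wrist",f(712,213),.086,pose)[:2]; print("btn",b)
for q in((121,71),(134,368)): print("screw",onz("wrist",(220+q[0]/2.5,40+q[1]/2.5),.01,pose)[:2])
C=cloud("wrist",w["d"],pose)
for u,v in((344,139),(344,152),(328,140)): print(C[v,u].round(4))
ps=onz("wrist",(304.5,125),.09,pose)[:2]; print("tip",ps)
yw=.068; ex=np.array([np.cos(yw),np.sin(yw)]); ey=np.array([-ex[1],ex[0]])
o=c+1.5e-3*ex
for n,q in(("btn",b),("tip",ps)): print(n,"dev",(q-o)@ex,(q-o)@ey)
print("origin",o)
```

```text
[[0.5284 0.2744]
 [0.5326 0.2059]
 [0.4843 0.2725]
 [0.4893 0.2008]]
nose centre [0.50865066 0.23841938] yaw 0.06514564110674505
btn [0.51175031 0.21963433]
screw [0.56940693 0.29928321]
screw [0.44106221 0.28980434]
[0.5122 0.2202 0.0864]
[0.4992 0.2182 0.077 ]
[0.5092 0.2339 0.0781]
tip [0.52213963 0.25576366]
btn dev 0.00031608725653827847 -0.018952248061640652
tip dev 0.013136297931161039 0.016387655536077347
origin [0.51014719 0.2385213 ]
```

Converted, 0.04 m is 0.8, 0.035 m is 0.7.

```bash
python3 jog.py '[[[0.43,0.274,0.6],[0,0,0]],[[0.43,0.274,0.6],[0,0,0]],[[0,0,0.8],[0,0,0]],[[0,0,0.7],[0,0,0]],[[0,0,0],[0,0,0]]]'; python3 jog.py '[[[0,0,0],[0,0,0]],[[0,0,0],[0,0,0]]]'
```

```text
t: 2.75
tcp_pos: [0.506, 0.2098, 0.1095]
orientation: [3.14, 0.011, 0.069]
contact_force: [-0.5, 0.0, -0.8]
width: 0.007
grip_force: 0.0
t: 2.95
tcp_pos: [0.5116, 0.2115, 0.117]
orientation: [-3.141, -0.003, 0.07]
contact_force: [0.8, -0.2, 0.1]
width: 0.01
grip_force: 0.0
```

Converted, -0.007 m is -0.14, 0.006 m is 0.12.

```bash
python3 jog.py '[[[0,-0.14,0.08],[0,0,0]],[[0,0,0.12],[0,0,0]],[[0,0,0],[0,0,0]],[[0,0,0],[0,0,0]]]'; python3 jog.py '[[[0,0,0.1],[0,0,0]],[[0,0,0.08],[0,0,0]],[[0,0,0],[0,0,0]],[[0,0,0],[0,0,0]]]'
```

```text
t: 3.35
tcp_pos: [0.5096, 0.2186, 0.1047]
orientation: [3.142, 0.0, 0.07]
contact_force: [-0.3, -0.7, 0.6]
width: 0.006
grip_force: 0.0
t: 3.75
tcp_pos: [0.5098, 0.2184, 0.0957]
orientation: [-3.142, 0.0, 0.07]
contact_force: [-0.1, -0.2, 1.3]
width: 0.005
grip_force: 0.7
```

Converted, 0.001 m is 0.02.

```bash
python3 jog.py '[[[0,0,0.02],[0,0,0]],[[0,0,0.02],[0,0,0]],[[0,0,0],[0,0,0]],[[0,0,0],[0,0,0]]]'
python3 - <<'E'
from h import *
p,d=manip.camera("scene"); q,e=manip.camera("side")
c=cv2.resize(p[195:275,240:340],None,fx=4,fy=4); s=cv2.resize(q[200:280,310:410],None,fx=4,fy=4)
cv2.imwrite("pics/p1.png",np.hstack([c,s])[:,:,::-1]); print(manip.observe()["contact_force"])
E
```

```text
t: 4.15
tcp_pos: [0.5098, 0.2184, 0.0939]
orientation: [3.142, -0.0, 0.07]
contact_force: [-1.6, -0.3, 3.8]
width: 0.004
grip_force: 1.8
[ 0.44493882 -0.64118253  3.66719413]
```

View pics/p1.png

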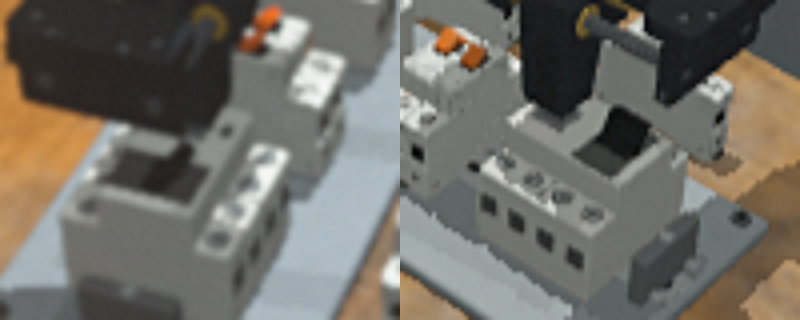

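The side view (right half) now shows the toggle at (628,128) leaning towards the robot, with the recess open on the +x side, so it looks tripped. I'll press 1 mm deeper for margin, then retreat and check with the wrist camera.

Converted, 0.001 m is 0.02.

```bash
python3 jog.py '[[[0,0,0.02],[0,0,0]],[[0,0,0],[0,0,0]],[[0,0,0],[0,0,0]]]'; python3 jog.py '[[[0,0,-0.2],[0,0,0]],[[0,0,-0.6],[0,0,0]],[[-0.4,0,-0.8],[0,0,0]],[[-0.5,0,-0.8],[0,0,0]],[[0,0,0],[0,0,0]]]';python3 jog.py '[[[0,0,0],[0,0,0]],[[0,0,0],[0,0,0]],[[0,0,0],[0,0,0]],[[0,0,0],[0,0,0]]]'
python3 - <<'E'
from h import *
s=manip.observe(); p,d=manip.camera("wrist")
np.savez("pics/w3.npz",p=p,d=d,tcp_pos=s["tcp_pos"],orientation=s["orientation"])
c=cv2.resize(p[70:270,220:400],None,fx=3,fy=3,interpolation=cv2.INTER_CUBIC)
cv2.imwrite("pics/w3.png",c[:,:,::-1]); print(s["tcp_pos"],s["t"])
E
```

```text
t: 4.55
tcp_pos: [0.5097, 0.2184, 0.0928]
orientation: [3.142, -0.0, 0.07]
contact_force: [-1.1, -0.4, 4.1]
width: 0.004
grip_force: 2.0
t: 5.05
tcp_pos: [0.4656, 0.2162, 0.2188]
orientation: [-3.14, -0.009, 0.071]
contact_force: [-0.1, 0.3, 0.9]
width: 0.007
grip_force: 0.0
t: 5.45
tcp_pos: [0.4644, 0.2151, 0.2113]
orientation: [3.141, 0.003, 0.07]
contact_force: [-0.0, -0.5, 0.7]
width: 0.006
grip_force: 0.0
[0.46443113 0.21506567 0.21127203] 5.45
```

View pics/w3.png

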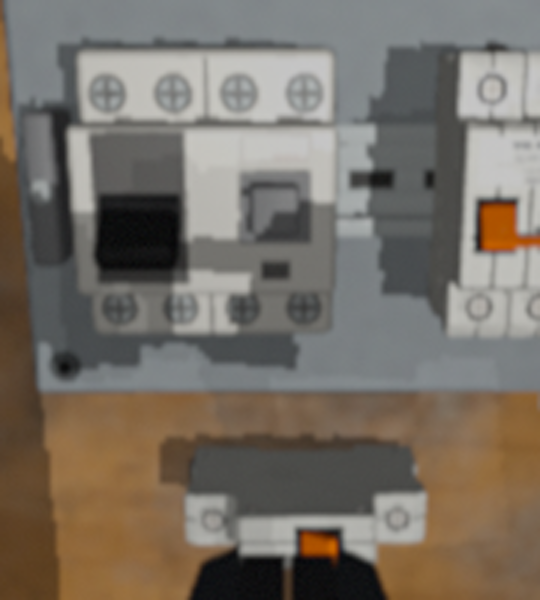

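The toggle has dropped: in the crop it spans rows 195–270, on the robot side of its slot, and the button is back out. Next I go down behind it on the robot side.

Converted, 0.04 m is 0.8, -0.0373 m is -0.746.

```bash
python3 jog.py '[[[0.266,-0.746,0],[0,0,0]],[[0,0,0.8],[0,0,0]],[[0,0,0.8],[0,0,0]],[[0,0,0.4],[0,0,0]],[[0,0,0],[0,0,0]]]'; python3 jog.py '[[[0,0,0],[0,0,0]],[[0,0,0],[0,0,0]],[[0,0,0],[0,0,0]]]'
```

```text
t: 6.0
tcp_pos: [0.4726, 0.2526, 0.1086]
orientation: [3.14, 0.008, 0.07]
contact_force: [0.1, -0.6, 0.4]
width: 0.006
grip_force: 0.0
t: 6.3
tcp_pos: [0.4767, 0.2537, 0.1144]
orientation: [-3.141, -0.003, 0.07]
contact_force: [-0.3, 0.0, -0.2]
width: -0.0
grip_force: 0.0
```

Converted, 0.008 m is 0.16.

```bash
python3 jog.py '[[[0,0,0.16],[0,0,0]],[[0,0,0.16],[0,0,0]],[[0,0,0],[0,0,0]],[[0,0,0],[0,0,0]],[[0,0,0],[0,0,0]]]'; python3 jog.py '[[[0.1,0,0],[0,0,0]],[[0.1,0,0],[0,0,0]],[[0.08,0,0],[0,0,0]],[[0,0,0],[0,0,0]],[[0,0,0],[0,0,0]]]'
```

```text
t: 6.8
tcp_pos: [0.4756, 0.2534, 0.0967]
orientation: [-3.142, -0.0, 0.07]
contact_force: [0.9, -0.0, -0.6]
width: 0.005
grip_force: 0.0
t: 7.3
tcp_pos: [0.4895, 0.2544, 0.0966]
orientation: [-3.142, 0.0, 0.07]
contact_force: [-1.8, 0.6, 1.4]
width: 0.005
grip_force: 0.9
```

Converted, 0.004 m is 0.08, 0.003 m is 0.06.

```bash
python3 jog.py '[[[0.08,0,0],[0,0,0]],[[0.08,0,0],[0,0,0]],[[0.06,0,0],[0,0,0]],[[0,0,0],[0,0,0]],[[0,0,0],[0,0,0]]]'; python3 jog.py '[[[0.04,0,0],[0,0,0]],[[0.02,0,0],[0,0,0]],[[0,0,0],[0,0,0]],[[0,0,0],[0,0,0]]]';  python3 jog.py '[[[0.02,0,0],[0,0,0]],[[0,0,0],[0,0,0]],[[0,0,0],[0,0,0]]]'
```

```text
t: 7.8
tcp_pos: [0.5007, 0.2552, 0.0969]
orientation: [-3.142, -0.0, 0.07]
contact_force: [-2.6, -0.7, 3.3]
width: 0.008
grip_force: 1.8
t: 8.2
tcp_pos: [0.5034, 0.2554, 0.0966]
orientation: [-3.142, -0.0, 0.07]
contact_force: [-3.0, -0.3, 2.8]
width: 0.007
grip_force: 1.6
t: 8.5
tcp_pos: [0.5043, 0.2554, 0.0966]
orientation: [3.142, 0.0, 0.07]
contact_force: [-3.0, -0.2, 0.4]
width: 0.007
grip_force: 1.4
```

Converted, 0.001 m is 0.02.

```bash
for i in 1 2 3; do python3 jog.py '[[[0.02,0,0],[0,0,0]],[[0,0,0],[0,0,0]],[[0,0,0],[0,0,0]]]' | grep -E "tcp|force"; done
```

```text
tcp_pos: [0.5052, 0.2555, 0.0965]
contact_force: [-4.3, -0.2, 0.1]
grip_force: 1.3
tcp_pos: [0.5065, 0.2556, 0.0967]
contact_force: [-3.4, 0.3, 0.8]
grip_force: 1.2
tcp_pos: [0.5076, 0.2556, 0.0968]
contact_force: [-4.2, -0.3, 0.7]
grip_force: 1.2
```

Converted, 0.001 m is 0.02.

```bash
for i in 1 2; do python3 jog.py '[[[0.02,0,0],[0,0,0]],[[0,0,0],[0,0,0]],[[0,0,0],[0,0,0]]]' | grep -E "tcp|force"; done
python3 - <<'E'
from h import *
p,d=manip.camera("scene"); q,e=manip.camera("side")
c=cv2.resize(p[195:275,240:340],None,fx=4,fy=4); s=cv2.resize(q[200:280,310:410],None,fx=4,fy=4)
cv2.imwrite("pics/p2.png",np.hstack([c,s])[:,:,::-1])
E
```

```text
tcp_pos: [0.5084, 0.2557, 0.0967]
contact_force: [-3.5, -0.7, 1.0]
grip_force: 1.4
tcp_pos: [0.5087, 0.2558, 0.0966]
contact_force: [-5.7, -1.3, 2.7]
grip_force: 2.8
```

View pics/p2.png

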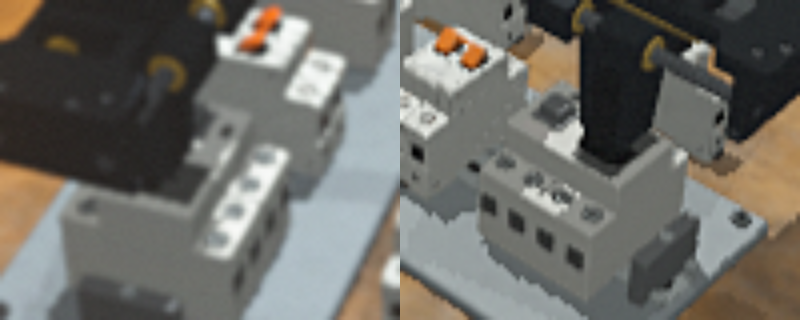

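The force has stepped up and the TCP has stalled, so the toggle is at its stop. In the side view the finger stands over the toggle slot near (610,150), clear of the button. I'll withdraw, first backwards and then up, and check.

Converted, -0.04 m is -0.8, -0.03 m is -0.6.

```bash
python3 jog.py '[[[-0.1,0,0],[0,0,0]],[[-0.3,0,0],[0,0,0]],[[-0.3,0,0],[0,0,0]],[[0,0,-0.6],[0,0,0]],[[0,0,-0.8],[0,0,0]]]'; python3 jog.py '[[[0,0,-0.8],[0,0,0]],[[0,0,0],[0,0,0]],[[0,0,0],[0,0,0]],[[0,0,0],[0,0,0]],[[0,0,0],[0,0,0]]]'
python3 - <<'E'
from h import *
s=manip.observe(); p,d=manip.camera("wrist")
np.savez("pics/w4.npz",p=p,d=d,tcp_pos=s["tcp_pos"],orientation=s["orientation"])
c=cv2.resize(p[70:270,220:480],None,fx=3,fy=3,interpolation=cv2.INTER_CUBIC)
cv2.imwrite("pics/w4.png",c[:,:,::-1]); print(s["tcp_pos"],s["t"])
E
```

```text
t: 10.6
tcp_pos: [0.4733, 0.2529, 0.1658]
orientation: [3.141, 0.003, 0.07]
contact_force: [1.1, 0.1, -0.2]
width: 0.005
grip_force: 0.0
t: 11.1
tcp_pos: [0.4737, 0.2531, 0.205]
orientation: [3.141, 0.003, 0.07]
contact_force: [-0.6, -0.3, -0.8]
width: 0.004
grip_force: 0.0
[0.47368606 0.25306252 0.20504068] 11.1
```

View pics/w4.png

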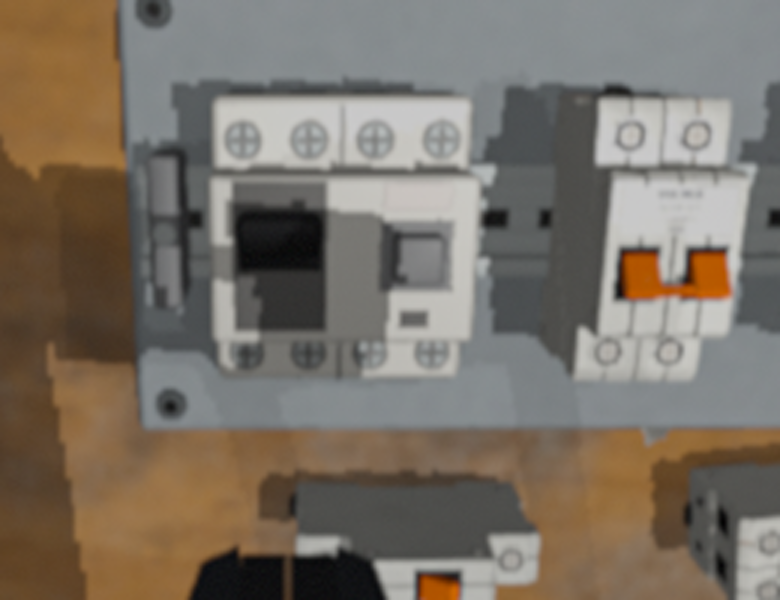

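The toggle is back in the far half of its slot (crop rows 210–268), as it was at the start, and it holds with no finger on it. The button is out and the neighbours haven't moved, so I'm handing in.

```bash
python3 -c "
from workcell import manip
print(manip.sign_off())"
```

```text
the job is handed in; nothing more can be done
None
```

The wide device tripped from its test button, its toggle was pushed back on and stayed latched in the last picture, the arm is withdrawn, and the job is handed in (about 11 s; no verdict was printed).

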